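# Clamp a lens barrel in the V-blocks

## Task

Take the black lens barrel out of its blue storage cup, set it down in the slanted yellow rest and let go, then take it again another way and lay it flat in the pair of V-blocks with its white-banded foot end pushed right up against the steel end stop. Once it lies there and you have let go of it, swing the orange clamp strap over and press it fully down onto the barrel. Do not let the barrel fall to the bench, and leave the dishes, the brown bottle and the eyepiece where they are.

Things in the scene. Friction and masses are not known exactly. Their poses are not given: they have to be found in the camera images.
- barrel_center (a point): centre of the loose lens barrel: a plain black cylinder 160 mm long, 42 mm in diameter, about 0.4 kg. Its z axis is the barrel's axis and points from the white-banded foot end to the glass lens end, each 80 mm from this point. It starts standing foot down in the storage cup, lens end up.
- barrel_foot (a point): centre of the barrel's foot end face (the end with the white band); axes as for the barrel.
- cup: blue storage cup, fixed to the bench: 66 mm outside, 48 mm bore, 52 mm high, inner floor 8 mm above the bench; origin at the centre of its underside.
- rest: slanted rest, fixed aluminium stand, base 160 by 80 mm, origin under its centre, z up. Two yellow 90-degree V yokes, opening upwards and to +x, carry the barrel from below; along it they stand 20 to 30 and 103 to 113 mm from its foot end. Between them, and over the last 47 mm to the lens end, fingers have room. They reach 28 mm to each side, and stay 7 mm below the barrel's axis.
- rest_center (a point): where the barrel's centre lies when parked in the slanted rest. The parked axis leans 45 degrees in the rest's x-z plane: foot low on the +x side against a yellow toe plate (which reaches 10 mm past the axis), lens end high on the -x side. Axes are those of the rest.
- fixture: V-block fixture fixed to the bench, base 200 (x) by 130 (y) by 10 mm, origin under its centre, z up. Two dark 90-degree V-blocks hold the barrel along x, axis at y = 0, 65 mm above the bench, foot end to +x. They span x = 45 to 77 and -68 to -48 mm, 66 mm wide, 61 mm high; between them fingers have room down to the base. A catch post 84 mm high stands at x = 64, y = -50 mm.
- stop (a point): centre of the face of the upright steel end stop (60 mm wide, 75 mm high), on the barrel's axis: at x = 80, y = 0, z = 65 mm in the fixture. The seated barrel's foot face touches it.
- hinge (a point): hinge axis of the clamp strap, at x = 64, y = 52, z = 90 mm in the fixture; the axis runs along the fixture's x; its two cheeks reach up to 95 mm and stand 9 to 15 mm either side along x.
- strap (a joint): orange clamp strap, rad: 0 = closed, level, pad on the barrel's top (top face 96 mm above the bench); grows as it swings up; pi/2 upright; 1.9 leans out to fixture +y. Goes below 0 with no barrel under it. 16 mm wide, 6 mm thick, reaches 100 mm from the hinge (y = -48 mm closed). Stiff friction hinge: stays where left, about 2 N at its end moves it.
- dishes: bystander: stack of closed dishes, 90 mm in diameter, 32 mm high; origin at its underside.
- bottle: bystander: brown glass bottle, 56 mm in diameter, 110 mm high; origin at its underside.
- eyepiece: bystander: small black eyepiece, 40 mm in diameter, 46 mm high, standing; origin at its underside.
Mind the look-alikes: they are no part of the job. Leave any pink or red look-alike of the rest alone.

How it is judged:
By the outcome, as a careful person would: the job done as asked, in the order asked, and still so for the second after the job is handed in, with the robot touching nothing.
It also fails if it takes over 72 s, if anything falls off the work surface, if the arm or the gripper's body presses on something with over 40 N, if the wrist force passes 120 N, or if a joint passes its speed limit or range.

## Robot

A 6-joint arm with a two-finger parallel gripper is mounted at the origin on the work surface. World frame = base frame: x ahead of the robot, y to its left, z up, the work surface at z = 0. Lengths are in m, angles in rad, forces in N, time in s.
With the tool pointing down it reaches from about 0.275 to 0.825 m from the base axis. Payload 5.2 kg.
Tool frame: the origin (TCP) lies on the centre line of the jaws, within the pads' length; the fingertips stand 14 mm ahead of it and the grasp point (between the pads) lies 5 mm behind it (env.tip_extent is the distance from the TCP to the fingertips, in m); z points along the fingers, y is the line along which they close (so a half turn about z gives the same grasp; the last joint's range is limited). The gripper opens to 93 mm and grips with 3 to 60 N. Pads are 15 mm wide; open, the fingers measure 128 mm over their backs; the gripper's body (75 mm by 188 mm) begins 65 mm behind the grasp point.
Start: joints at [1.144, 0.259, 1.535, -0, 1.348, -0.203], TCP at [0.122, 0.536, 0.233] pointing down, gripper open.
Joint ranges: [-3.14, 3.14], [-0.91, 2.08], [0.19, 2.58], [-1.22, 4.36], [0.22, 2.71], [-3.12, 3.12]. Speed limits (rad/s): [2.57, 2.57, 3.14, 3.14, 3.14, 3.14].

## Interface

Orientations are given as a unit quaternion [x, y, z, w].
In Python, from bench import env gives the robot as it stands. Calls block until the motion is done:
- env.goto(position, orientation): joint-space move of the TCP to a pose.
- env.move_l(position, orientation=None, rate=0.15, stop_force=None): straight line of the TCP; orientation=None keeps the orientation; rate is the mean speed in m/s. With stop_force (N) it stops when the force on the tool has changed by that much, and returns True; else False.
- env.goto_joints(angles): joint-space move.
- env.grip(opening): opening from 0.0 (shut) to 1.0 (fully open); the grip force is fixed at half the most; returns when the fingers have stopped.
- env.sleep(seconds).
- env.inverse_kinematics(position, orientation): joint angles nearest the present ones, or None.
- env.observe(): the state.
- env.read_camera(name): name is "scene" or "top" or "wrist"; returns the picture (384x512x3 uint8, red, green, blue); there is no depth.
- env.camera_model(name): a dict with "K" (3x3 intrinsics, pixels), "pose" (4x4, takes a point from camera to world coordinates). Camera axes: x right, y down, z forward; pixel columns grow to the right and rows downward; lengths in m; the calibration is good to about 2 mm. A picture is of the moment at which its call begins: read the wrist's pose just before it. camera_model takes no time and is no camera call; for the wrist camera it gives the pose at the moment of the call.
A pose or a line that the arm cannot do raises env.MotionError and nothing moves.
- env.close_job(): hands the job in; it is judged then, once.
The state is a dict: "clock": time; "joints": joint angles; "dq": joint speeds; "effort": joint torques, N m; "tcp_pos": TCP position; "eef_rot": TCP orientation; "wrist_force": force on the tool from outside, world axes, zero at the start; "moment": the same for the moment, N m; "width": opening from 0.0 (shut) to 1.0 (fully open); "gripper_force": force on a finger pad.
Only numpy, scipy, OpenCV 4.12 (cv2) and the standard library are available. Lean on these libraries where they do the work, as an engineer would, in place of code of your own. Each camera call takes 0.05 s, during which the arm holds its last target. There are 200 camera calls.

## Working session

There is one attempt and no reset: what is moved stays moved. The work goes in short steps, each a Python script; the robot and the scene stay as the last script left them, time stands still between calls to the robot, and variables do not carry over. Pictures are saved under pics/ and viewed, at most 12 in all, crops included, and the job is handed in when it is done.

```bash
ls; mkdir -p pics
python3 - <<'E'
from bench import env
import cv2,numpy as np
a=[env.read_camera(n) for n in("scene","top")]
for n,i in zip(("scene","top"),a):
    cv2.imwrite(f"pics/{n}0.png",cv2.resize(i[:,:,::-1],(800,600),interpolation=cv2.INTER_CUBIC))
    cv2.imwrite(f"pics/raw_{n}0.png",i[:,:,::-1])
    m=env.camera_model(n);print(n,np.round(m["K"],1).tolist(),np.round(m["pose"],4).tolist())
print(env.observe(),env.tip_extent)
E
```

```text
pics
scene [[353.8, 0.0, 254.8], [0.0, 353.8, 193.3], [0.0, 0.0, 1.0]] [[0.8628, 0.2917, -0.4129, 0.9251], [0.5055, -0.5056, 0.6992, -0.6405], [-0.0048, -0.812, -0.5837, 0.6041], [0.0, 0.0, 0.0, 1.0]]
top [[352.3, 0.0, 254.2], [0.0, 352.3, 193.1], [0.0, 0.0, 1.0]] [[0.0069, -0.9935, 0.1133, 0.4152], [-0.9998, -0.0045, 0.0213, -0.0108], [-0.0207, -0.1134, -0.9933, 1.0912], [0.0, 0.0, 0.0, 1.0]]
{'clock': 0.1, 'joints': array([ 1.14420622e+00,  2.59246333e-01,  1.53593393e+00, -1.62933274e-06,
        1.34803012e+00, -2.02818941e-01]), 'dq': array([-0.00027017, -0.00221475, -0.00302812, -0.00088522,  0.0007629 ,
       -0.00051698]), 'effort': array([ 3.13862176e-03, -4.38210082e+01, -2.84644622e+01,  7.23169162e-02,
        3.61874176e-02, -3.23270012e-05]), 'tcp_pos': array([0.12184221, 0.53586043, 0.23192958]), 'eef_rot': array([ 1.11652075e-01,  9.93747030e-01, -7.69387424e-04, -2.49617595e-04]), 'wrist_force': array([-0.12083975, -0.88145755, -0.25470944]), 'moment': array([-0.01788253,  0.03932683,  0.0349884 ]), 'gripper_force': 0.0, 'width': 0.9992952387077575} 0.014
```

View pics/top0.png

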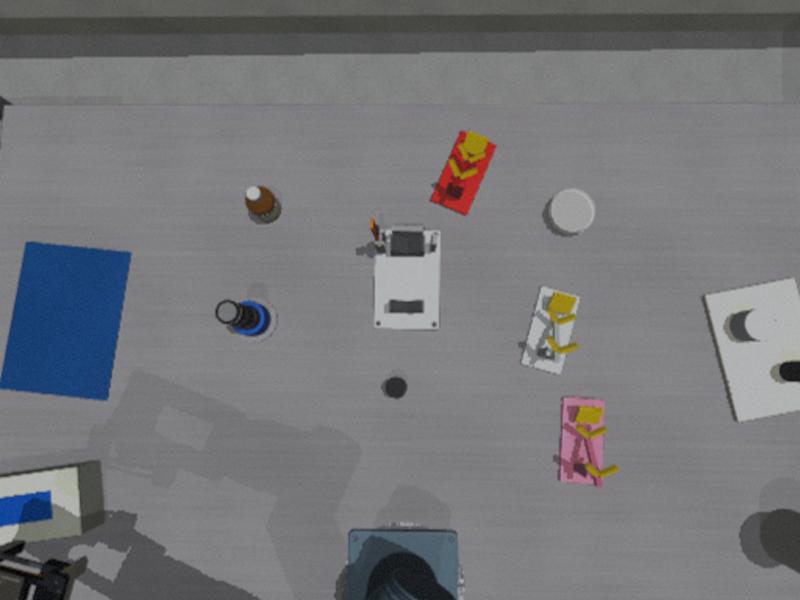

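View pics/scene0.png

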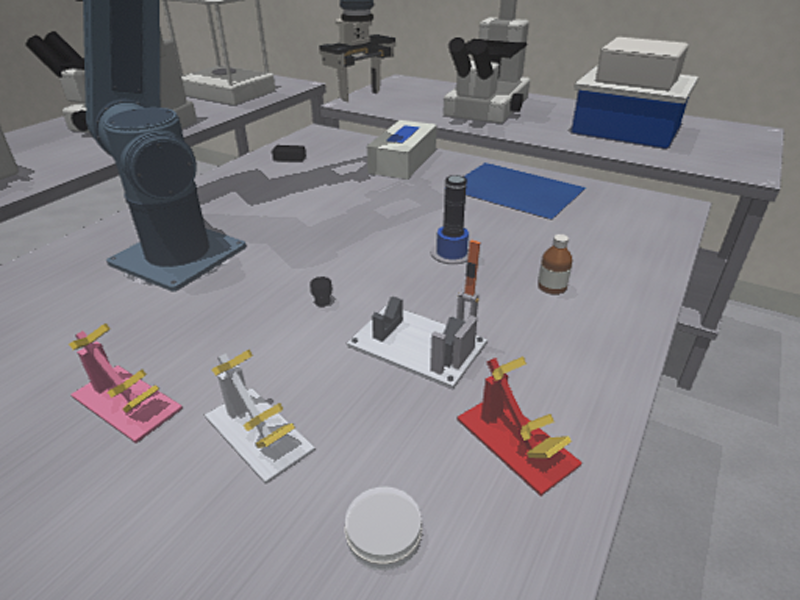

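The top view (800x600) shows the barrel's lens end at (228,311) in its cup at (255,320), and the fixture plate at about (407,280) with its stop at the top and the orange strap at (375,230). The grey-white rest is at (550,330) with its toe up at (562,305). The red and pink stands are the look-alikes. The scene view shows the barrel top at (456,180) and the rest at (255,420).

```bash
cat > h.py <<'E'
import numpy as np,cv2
from bench import env
from scipy.spatial.transform import Rotation as R
def ray(m,uv):
    d=m["pose"][:3,:3]@np.linalg.inv(m["K"])@np.array([uv[0],uv[1],1.]); return np.array(m["pose"][:3,3]),d/np.linalg.norm(d)
def plane(m,uv,z):
    o,d=ray(m,uv); return o+d*(z-o[2])/d[2]
def tri(*obs):
    A=np.zeros((3,3));b=np.zeros(3);rs=[ray(m,uv) for m,uv in obs]
    for o,d in rs:
        P=np.eye(3)-np.outer(d,d);A+=P;b+=P@o
    p=np.linalg.solve(A,b); return p,max(np.linalg.norm((np.eye(3)-np.outer(d,d))@(p-o)) for o,d in rs)
def proj(m,p):
    q=np.linalg.inv(m["pose"])@np.append(p,1); q=m["K"]@q[:3]; return q[:2]/q[2]
def blobs(mask,amin=15):
    n,l,s,c=cv2.connectedComponentsWithStats(mask.astype(np.uint8))
    return [(np.round(c[i],1).tolist(),int(s[i,4]),s[i,:4].tolist(),(l==i)) for i in range(1,n) if s[i,4]>=amin]
def quat(x,y,z): return R.from_matrix(np.column_stack([x,y,z])).as_quat()
E
python3 - <<'E'
from h import *
M={n:env.camera_model(n) for n in("scene","top")}
I={n:cv2.imread(f"pics/raw_{n}0.png") for n in M}
H={n:cv2.cvtColor(I[n],cv2.COLOR_BGR2HSV) for n in M}
for n in M:
    h,s,v=[H[n][:,:,i].astype(int) for i in range(3)]
    for nm,mk in dict(yellow=(h>20)&(h<32)&(s>120)&(v>80),blue=(h>105)&(h<125)&(s>150)&(v>60),orange=(h>5)&(h<18)&(s>170)&(v>100)).items():
        print(n,nm,[b[:3] for b in blobs(mk)])
t=H["top"];w=((t[:,:,1]<25)&(t[:,:,2]>165))
for b in blobs(w,150):
    hull=cv2.convexHull(np.argwhere(b[3])[:,::-1].astype(np.int32)); r=cv2.minAreaRect(hull); bx=cv2.boxPoints(r)
    print("white",b[:3],np.round([plane(M["top"],p,.010)[:2] for p in bx],3).tolist(),np.round(plane(M["top"],r[0],.01),3))
print("barrel top",tri((M["top"],(145.5,199)),(M["scene"],(292,115.5))))
for n in M: print(n,[ (p,H[n][p[1],p[0]].tolist()) for p in ([(352,225),(345,200),(260,180),(300,180)] if n=="top" else [(150,270),(250,225)])])
E
```

```text
scene yellow [([57.1, 215.5], 118, [45, 207, 25, 17]), ([148.4, 231.5], 110, [136, 224, 25, 16]), ([324.6, 235.1], 111, [315, 229, 21, 14]), ([80.6, 245.3], 106, [69, 237, 24, 17]), ([89.9, 254.4], 86, [79, 247, 22, 16]), ([168.2, 266.1], 106, [157, 258, 24, 17]), ([342.3, 272.0], 128, [333, 265, 21, 17]), ([176.2, 278.0], 108, [164, 271, 24, 15]), ([352.2, 285.0], 183, [338, 280, 27, 13])]
scene blue [([401.2, 75.4], 1860, [367, 58, 72, 37]), ([259.7, 84.4], 70, [254, 81, 13, 10]), ([324.0, 108.1], 19, [315, 106, 19, 5]), ([358.1, 122.0], 95, [335, 111, 39, 29]), ([289.9, 150.3], 41, [281, 146, 19, 8])]
scene orange []
top yellow [([302.7, 93.1], 222, [294, 84, 19, 19]), ([294.5, 108.9], 64, [288, 102, 17, 13]), ([358.8, 196.3], 240, [350, 187, 19, 20]), ([358.7, 221.1], 88, [350, 215, 20, 11]), ([376.2, 265.2], 154, [368, 260, 18, 11]), ([377.7, 275.9], 73, [369, 272, 19, 8]), ([384.7, 300.6], 94, [374, 296, 22, 9])]
top blue [([41.5, 205.0], 6436, [0, 155, 83, 101]), ([162.5, 203.9], 154, [150, 193, 22, 21]), ([15.6, 325.0], 560, [0, 315, 33, 22])]
top orange [([289.1, 106.2], 18, [286, 101, 7, 13]), ([298.9, 109.6], 28, [292, 105, 14, 10])]
white ([260.8, 184.1], 1620, [240, 148, 42, 62]) [[0.681, 0.058], [0.681, -0.07], [0.49, -0.07], [0.489, 0.056]] [ 0.584 -0.007  0.01 ]
white ([486.2, 221.3], 3564, [452, 179, 60, 90]) [[0.554, -0.591], [0.589, -0.765], [0.345, -0.794], [0.311, -0.624]] [ 0.448 -0.694  0.01 ]
white ([29.1, 311.2], 768, [0, 300, 51, 30]) [[0.2, 0.783], [0.212, 0.634], [0.126, 0.621], [0.114, 0.769]] [0.163 0.701 0.01 ]
barrel top (array([0.50423698, 0.29918103, 0.16254909]), np.float64(0.0004562967073910914))
scene [((150, 270), [113, 11, 210]), ((250, 225), [111, 12, 214])]
top [((352, 225), [85, 12, 124]), ((345, 200), [110, 6, 135]), ((260, 180), [90, 6, 180]), ((300, 180), [120, 6, 131])]
```

Run:
```python
from h import *
import pickle
m=env.camera_model("wrist"); o=env.observe()
T=np.eye(4);T[:3,:3]=R.from_quat(o["eef_rot"]).as_matrix();T[:3,3]=o["tcp_pos"]
C=np.linalg.inv(T)@m["pose"]; print("cam in tcp",np.round(C,3).tolist(),np.round(m["K"],1).tolist())
mt=env.camera_model("top"); r=plane(mt,(352,211),.01); print("rest",r)
q=quat([-1,0,0],[0,1,0],[0,0,-1])
out={}
def shot(name,p):
    # put camera above p (tool-down)
    off=R.from_quat(q).as_matrix()@C[:3,3]
    z=.30
    ax=R.from_quat(q).as_matrix()@C[:3,2]; t=np.array([p[0],p[1],z])-np.array([off[0],off[1],0])
    d=ax*((z+off[2]-.06)/-ax[2]); t[:2]-=d[:2]
    env.goto(t,q); env.sleep(.15)
    mm=env.camera_model("wrist"); im=env.read_camera("wrist"); out[name]=(mm,im)
    cv2.imwrite(f"pics/w_{name}.png",im[:,:,::-1])
try:
    shot("fix1",[.55,-.02]);shot("fix2",[.63,.02])
    shot("rest1",[r[0]-.03,r[1]-.04]);shot("rest2",[r[0]+.03,r[1]+.05])
    shot("cup1",[.50,.25]);shot("cup2",[.50,.34])
except env.MotionError as e: print("ERR",e)
pickle.dump(out,open("w.pkl","wb"))
print(env.observe()["clock"],env.observe()["tcp_pos"])
k=["fix1","rest1","cup1","fix2"]
t=np.vstack([np.hstack([cv2.resize(out[a][1],(400,300)) for a in k[i:i+2] if a in out]) for i in (0,2)])
cv2.imwrite("pics/wmos.png",t[:,:,::-1])
```

```text
cam in tcp [[0.001, -0.96, -0.282, 0.078], [1.0, 0.0, 0.001, -0.0], [-0.001, -0.282, 0.96, -0.153], [0.0, 0.0, 0.0, 1.0]] [[265.8, 0.0, 253.8], [0.0, 265.8, 190.1], [0.0, 0.0, 1.0]]
rest [ 0.48469657 -0.28660419  0.01      ]
8.35 [0.4633277  0.33875444 0.30014048]
```

View pics/wmos.png

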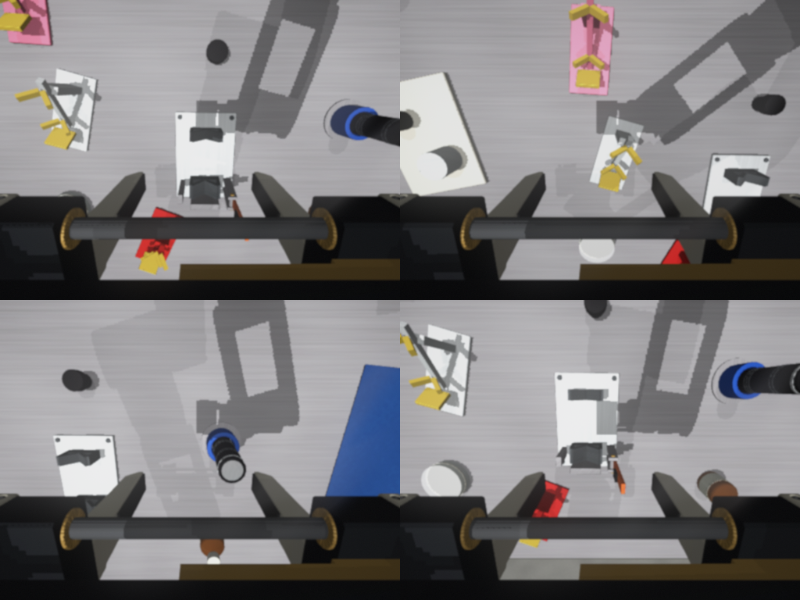

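The wrist mosaic shows the fixture plate at (205,155), with the stop and strap at its bottom edge. The rest is at (75,110) in view 1 and (615,155) in view 2. The cup with the barrel leaning over it by perspective is at (225,455). I'll measure the plates, the rim and the yellow parts now.

Run:
```python
from h import *
import pickle
W=pickle.load(open("w.pkl","rb"))
exp={"fix":np.array([.585,-.007,.01]),"rest":np.array([.485,-.287,.01]),"cup":np.array([.504,.298,.052])}
crops=[]
for n,(m,im) in W.items():
    hsv=cv2.cvtColor(im,cv2.COLOR_RGB2HSV);h,s,v=[hsv[:,:,i].astype(int) for i in range(3)]
    vis=im.copy()
    w=((s<18)&(v>178)); w[230:]=0 
    for b in blobs(cv2.morphologyEx(w.astype(np.uint8),cv2.MORPH_OPEN,np.ones((2,2))),120):
        if b[1]>6000: continue
        hull=cv2.convexHull(np.argwhere(b[3])[:,::-1].astype(np.int32))
        P=np.array([plane(m,p+[0,0],.01)[:2] for p in hull[:,0].astype(float)])
        r=cv2.minAreaRect((P*1000).astype(np.float32))
        if min(r[1])>50 : print(n,"plate",np.round(r[0],1),np.round(r[1],1),round(r[2],1),np.round(b[0]))
        cv2.polylines(vis,[hull],True,(255,0,0),1)
    for nm,mk in dict(yel=(h>20)&(h<32)&(s>110)&(v>70),blue=(h>105)&(h<125)&(s>130)&(v>50)).items():
        for b in blobs(mk,30):
            p=plane(m,b[0],.05)
            e=exp["rest" if nm=="yel" else "cup"]
            if np.hypot(*(p-e)[:2])<.09: print(n,nm,b[0],b[1],b[2],np.round(p[:2],3))
    for k in exp:
        u=proj(m,exp[k]); 
        if 40<u[0]<470 and 20<u[1]<230 and not(n[:-1]=="cup" and k!="cup") and not(k=="fix" and n[:-1]!="fix"):
            x,y=int(u[0]),int(u[1]); c=cv2.copyMakeBorder(vis,60,60,60,60,cv2.BORDER_CONSTANT)[y+10:y+110,x+10:x+110]
            c=cv2.resize(c,(260,260),interpolation=cv2.INTER_NEAREST); cv2.putText(c,f"{n} {k} {x-50},{y-50}",(2,12),0,.4,(255,0,255),1); crops.append(c)
print(len(crops))
crops=crops[:6]
while len(crops)<6: crops.append(np.zeros((260,260,3),np.uint8))
cv2.imwrite("pics/crops.png",np.vstack([np.hstack(crops[:3]),np.hstack(crops[3:6])])[:,:,::-1])
```

```text
fix1 plate [ 542.4 -251.6] [ 70.3 102.7] 0.1 [109. 183.]
fix1 plate [599.1 103.4] [74.4 78.6] 70.8 [320. 206.]
fix1 yel [43.8, 123.1] 448 [20, 114, 47, 25] [ 0.451 -0.328]
fix1 yel [74.9, 172.0] 908 [52, 153, 44, 38] [ 0.524 -0.296]
fix1 blue [455.6, 156.3] 506 [441, 138, 41, 41] [0.499 0.288]
fix2 plate [669.  158.4] [100.7 135.1] 0.0 [325. 201.]
fix2 yel [10.1, 56.9] 242 [0, 44, 21, 27] [ 0.441 -0.316]
fix2 yel [38.4, 119.5] 1062 [12, 98, 51, 42] [ 0.524 -0.296]
fix2 blue [430.2, 102.9] 1228 [409, 80, 57, 46] [0.501 0.274]
rest1 plate [516.3  -2. ] [ 57.5 130.1] 0.1 [431. 212.]
rest1 yel [291.0, 196.7] 314 [269, 186, 40, 25] [ 0.469 -0.266]
rest1 yel [270.3, 227.9] 731 [255, 210, 35, 35] [ 0.523 -0.298]
rest2 plate [ 478.1 -616.3] [ 91.9 229.5] 75.0 [ 20. 166.]
rest2 plate [ 470.6 -362.5] [167.7 286. ] 0.0 [180. 141.]
rest2 plate [545.5  -0.8] [134.6 118. ] 90.0 [387. 201.]
rest2 yel [221.8, 152.2] 328 [201, 143, 41, 23] [ 0.457 -0.286]
rest2 yel [215.5, 193.9] 791 [200, 175, 34, 37] [ 0.523 -0.298]
cup1 plate [398.5 259.7] [140.7 100.2] 15.3 [258. 111.]
cup1 blue [282.2, 180.9] 471 [265, 166, 41, 39] [0.488 0.293]
cup2 plate [341.5 441.2] [121.1  62.7] 24.6 [320.  82.]
cup2 blue [229.7, 180.9] 413 [209, 169, 40, 36] [0.488 0.301]
10
```

View pics/crops.png

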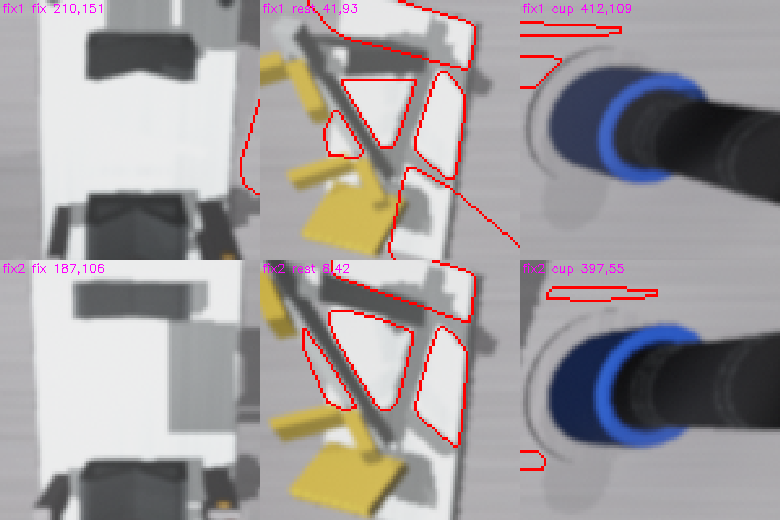

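The crops show the fixture plate, the rest with its right edge clear, and the cup's light-blue rim. The white blobs came out fragmented, so I'll hull their union inside a window and check the size against 200x130 and 160x80.

```bash
cat > meas.py <<'E'
from h import *
import pickle
W=pickle.load(open("w.pkl","rb"))
W["top"]=(env.camera_model("top"),cv2.imread("pics/raw_top0.png")[:,:,::-1].copy())
exp={"fix":([.585,-.007],.125),"rest":([.485,-.287],.10)}
vis=[]
for n,k in [("fix1","fix"),("fix2","fix"),("top","fix"),("fix1","rest"),("rest1","rest"),("rest2","rest"),("top","rest")]:
    m,im=W[n]; hsv=cv2.cvtColor(im,cv2.COLOR_RGB2HSV); c,rad=exp[k]
    u0=proj(m,[*c,.01])
    w=(hsv[:,:,1]<25)&(hsv[:,:,2]>(185 if n!="top" else 150))
    if n[0]!="t": w[235:]=0
    w=cv2.morphologyEx(w.astype(np.uint8),cv2.MORPH_OPEN,np.ones((3,3)))
    px=np.argwhere(w>0)[:,::-1]; P=np.array([plane(m,p,.01)[:2] for p in px]); kk=np.hypot(*(P-c).T)<rad
    hull=cv2.convexHull((P[kk]*1e3).astype(np.float32)); r=cv2.minAreaRect(hull)
    print(k,n,np.round(r[0],1),np.round(r[1],1),round(r[2],1))
    v=cv2.resize(im,None,fx=3,fy=3,interpolation=cv2.INTER_NEAREST)
    bx=np.array([proj(m,[*(q/1e3),.01])*3+1 for q in cv2.boxPoints(r)]).astype(np.int32); cv2.polylines(v,[bx],True,(255,0,0),1)
    v=cv2.copyMakeBorder(v,200,200,200,200,cv2.BORDER_CONSTANT); x,y=(u0*3).astype(int)+200
    v=v[y-150:y+150,x-130:x+136].copy(); cv2.putText(v,f"{n} {k} {u0[0]-43.3:.1f},{u0[1]-50:.1f}",(2,12),0,.4,(255,0,255),1); vis.append(v)
vis.pop(2);cv2.imwrite("pics/meas.png",np.vstack([np.hstack(vis[:3]),np.hstack(vis[3:])])[:,:,::-1])
E
python3 meas.py
```

```text
fix fix1 [561.1  -5.5] [132.2 174.2] 90.0
fix fix2 [577.    3.9] [225.8 187.6] 9.4
fix top [584.9  -6.3] [127.8 197.8] 89.9
rest fix1 [ 479.9 -304.2] [116.1 160.9] 74.4
rest rest1 [ 485.3 -288.1] [ 80.2 155.8] 74.1
rest rest2 [ 484.5 -288. ] [ 81.5 161.4] 74.7
rest top [ 485.4 -287.5] [ 77.8 158. ] 74.4
```

View pics/meas.png

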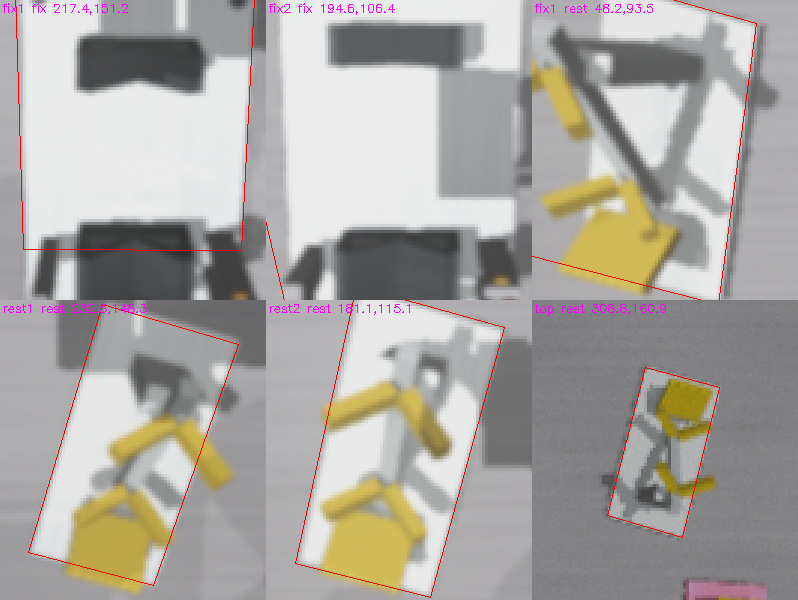

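The overlay boxes fit well: the rest is at (0.485,-0.288) with yaw -15.6°, and the fixture is at (0.585,-0.006) with yaw 0. Next I'll triangulate the yellow yokes for the rest height, check IK, and grasp at the cup.

```bash
cat >> h.py <<'E'
yaw=np.radians(-15.6); RX=np.array([np.cos(yaw),np.sin(yaw),0]); RY=np.array([-np.sin(yaw),np.cos(yaw),0]); Z=np.array([0,0,1.])
D=(Z-RX)/2**.5; N=(Z+RX)/2**.5; REST=np.array([.485,-.288,0]); FIX=np.array([.585,-.006,0])
DOWN=quat([-1,0,0],[0,1,0],[0,0,-1])
Q1=quat(-N,RY,-D)   # held by lens end, in rest
Q2=quat(np.cross(RY,-N),RY,-N) # second grasp
E
python3 - <<'E'
from h import *
import pickle
W=pickle.load(open("w.pkl","rb")); mt,ms=env.camera_model("top"),env.camera_model("scene")
c=[(W["rest1"][0],(291,196.7)),(W["rest2"][0],(221.8,152.2)),(mt,(358.7,221.1)),(ms,(148.4,231.5))]
def loc(p): p=p-REST; return np.round([p@RX,p@RY,p[2]],4)
print("upper all",loc(tri(*c)[0]),tri(*c)[1],"w",loc(tri(*c[:2])[0]),"ts",loc(tri(*c[2:])[0]))
pts={}
for nm,uv in dict(up=(148.4,231.5),low=(168.2,266.1),toe=(176.2,278)).items():
    o,d=ray(ms,uv); t=((REST-o)@RY)/(d@RY); pts[nm]=loc(o+d*t); print(nm,pts[nm])
# IK checks with rough centre
up=tri(*c)[0]; RC=up-.028*D+.020*N; print("RC world",RC,"loc",loc(RC))
print(Q1@DOWN)
for nm,p,q in [("cup",[.504,.299,.145],DOWN),("r1",RC+.057*D,Q1),("r1pre",RC+.067*D+.06*N,Q1),("r2",RC-.01*D-.005*N,Q2),("r2pre",RC-.01*D+.1*N,Q2),("fix",FIX+[0,0,.06],DOWN)]:
    j=env.inverse_kinematics(p,q); print(nm,None if j is None else np.round(j,2))
env.goto([.504,.299,.235],DOWN); env.move_l([.504,.299,.145],rate=.12,stop_force=10)
env.grip(0.0); o=env.observe(); print(o["clock"],o["width"]*93,o["gripper_force"],o["tcp_pos"])
E
```

```text
upper all [-0.0364  0.0009  0.1097] 0.0020102131928833385 w [-3.97e-02  1.00e-04  1.21e-01] ts [-0.0352  0.0007  0.11  ]
up [-0.0303 -0.      0.1137]
low [ 0.0285 -0.      0.0558]
toe [0.0542 0.     0.0405]
RC world [ 0.48286176 -0.28648894  0.10402397] loc [-0.0025  0.0009  0.104 ]
0.9153316516913242
cup [ 0.35  0.39  1.57 -0.    1.18 -1.23]
r1 [-1.19  0.07  2.36  1.33  0.62  2.69]
r1pre [-1.09  0.01  2.23  1.12  0.61  3.03]
r2 [-0.59  0.91  1.02 -0.24  1.96 -1.89]
r2pre [-0.56  1.01  0.62 -0.27  2.25 -1.95]
fix [-0.2   0.49  1.66 -0.    1.   -1.77]
10.55 41.34780900590436 29.995659291744232 [0.50403463 0.29884346 0.14497179]
```

```bash
cat >> h.py <<'E'
Q1b=quat(N,-RY,-D); RC=REST+.106*Z
E
python3 - <<'E'
from h import *
env.move_l([.504,.299,.36],rate=.25)
o=env.observe(); print("lift",o["width"]*93,o["wrist_force"])
q=quat([np.sin(yaw)*0-1,0,0],[0,1,0],[0,0,-1])
env.goto([.42,-.27,.38],DOWN)
pre=RC+.072*D+.06*N
for Q in(Q1,Q1b):
    j=env.inverse_kinematics(pre,Q);j2=env.inverse_kinematics(RC+.057*D,Q); print(np.round(j,2) if j is not None else j,np.round(j2,2) if j2 is not None else j2)
print(np.round(env.observe()["joints"],2),env.observe()["clock"])
im=env.read_camera("scene");cv2.imwrite("pics/s1.png",im[100:340,60:380,::-1].repeat(2,0).repeat(2,1))
E
```

```text
lift 41.848886223710096 [-0.02204709  0.18824571 -5.24641855]
[-1.1   0.    2.22  1.09  0.62  3.06] [-1.18  0.07  2.35  1.32  0.61  2.71]
[-1.1   0.    2.22  1.09  0.62 -0.09] [-1.18  0.07  2.35  1.32  0.61 -0.43]
[-0.79  0.11  1.37  0.    1.66 -2.37] 13.625
```

View pics/s1.png

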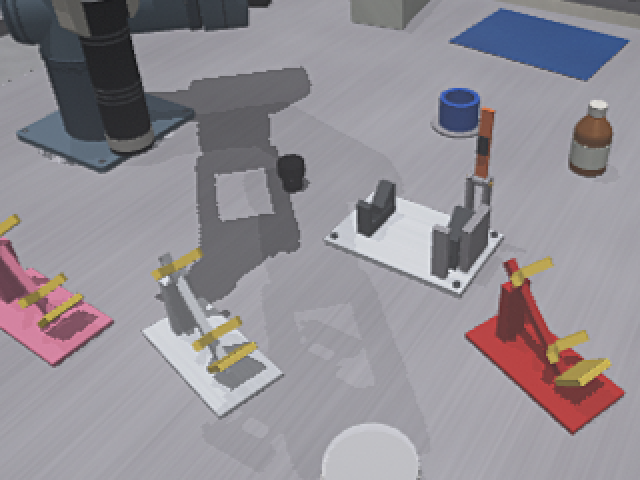

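The barrel hangs straight in the grip above the rest, at (115,80) in the crop. Nothing else has been disturbed, so I'll place it now.

Run:
```python
from h import *
pre=RC+.072*D+.035*N
env.goto(pre+.09*Z,Q1b); env.move_l(pre,rate=.12); env.sleep(.1)
a=env.move_l(RC+.072*D-.012*N,rate=.04,stop_force=6); p=env.observe(); x=p["tcp_pos"]-RC
print(a,"N",x@N,"D",x@D,"Y",x@RY,p["wrist_force"])
cur=p["tcp_pos"]
b=env.move_l(cur-.035*D,rate=.04,stop_force=8); p=env.observe(); x=p["tcp_pos"]-RC
print(b,"N",x@N,"D",x@D,"Y",x@RY,p["wrist_force"],p["moment"],p["clock"])
im=env.read_camera("scene");cv2.imwrite("pics/s2.png",cv2.resize(im[180:320,60:240,::-1],(720,560),interpolation=cv2.INTER_CUBIC))
```

```text
True N -0.005152882090048287 D 0.07199729275276522 Y 7.944429506452459e-05 [ 3.39208476 -1.05683585  3.10428596]
True N -0.005154317402991962 D 0.05654654350817066 Y 0.00022667446794999674 [ 5.14316478 -1.92999114 -4.58742175] [-0.15162155  0.25944876 -0.2005312 ] 18.2833
```

View pics/s2.png

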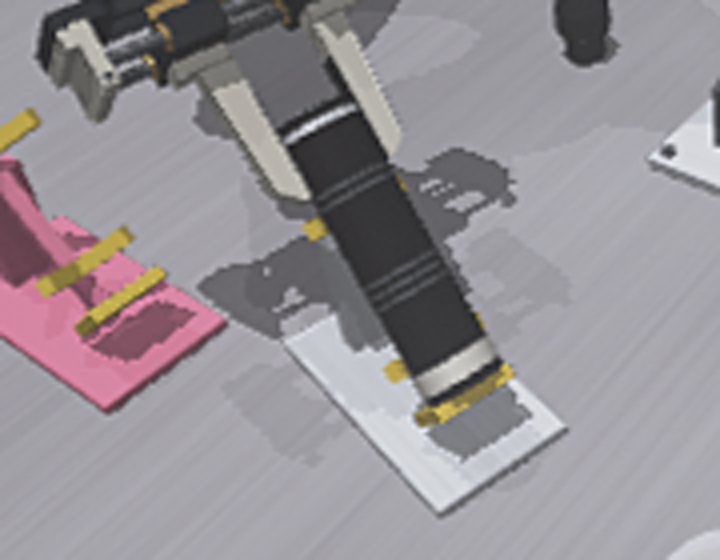

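The barrel lies in both yokes with its foot on the toe plate at (465,390). I'll release, back off and regrasp from the other side.

Run:
```python
from h import *
env.grip(1.0); env.sleep(.1)
p=env.observe()["tcp_pos"]; env.move_l(p+.10*D,rate=.2); env.move_l(p+.10*D+.12*Z,rate=.25)
c=RC-.005*N
env.goto(c-.005*D+.22*N,DOWN if False else Q2) if False else None
env.goto([.46,-.28,.42],DOWN); env.goto(c-.005*D+.12*N,Q2); env.sleep(.2)
m=env.camera_model("wrist"); im=env.read_camera("wrist"); cv2.imwrite("pics/w3.png",im[:,:,::-1])
print(np.round([proj(m,c+80e-3*D),proj(m,c-80e-3*D),proj(m,c)],0).tolist(),env.observe()["clock"])
```

```text
[[255.0, 108.0], [255.0, 252.0], [255.0, 185.0]] 24.0833
```

View pics/w3.png

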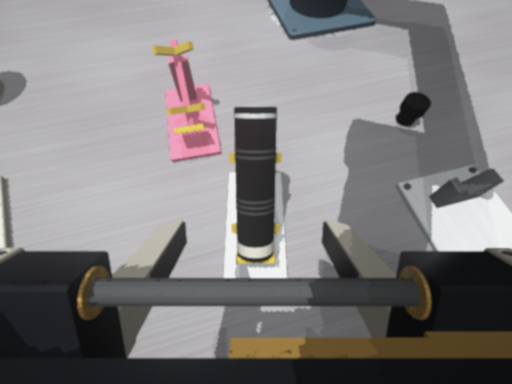

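The wrist view shows the barrel centred at column 255, rows 107 to 262, as predicted. I'll grasp it and carry it to the V-blocks.

Run:
```python
from h import *
c=RC-.005*N
a=env.move_l(c-.005*D-.005*N,rate=.1,stop_force=12); env.grip(0.0); o=env.observe(); print(a,o["width"]*93,o["gripper_force"],(o["tcp_pos"]-c)@N)
p=o["tcp_pos"]; env.move_l(p+.09*N,rate=.12); env.move_l(p+.09*N+.1*Z,rate=.25)
o=env.observe(); print(o["width"]*93,o["wrist_force"])
g=FIX+[-.005,0,0]; env.goto(g+.21*Z,DOWN); env.move_l(g+.13*Z,rate=.15); env.sleep(.1)
m=env.camera_model("wrist"); im=env.read_camera("wrist"); cv2.imwrite("pics/w4.png",im[:,:,::-1])
im=env.read_camera("scene");a=cv2.resize(im[100:260,180:360,::-1],(450,400),interpolation=cv2.INTER_CUBIC)
b=cv2.imread("pics/w4.png")[20:260,130:340]; cv2.imwrite("pics/m4.png",np.hstack([a,cv2.resize(b,(350,400))]))
print(env.observe()["tcp_pos"],env.observe()["clock"])
```

```text
False 41.011377989918735 30.000925362110138 -0.005006130187830976
40.84169607503772 [ 0.43315892 -0.50985979 -5.72565573]
[ 0.58089458 -0.00625848  0.13126563] 29.85
```

View pics/m4.png

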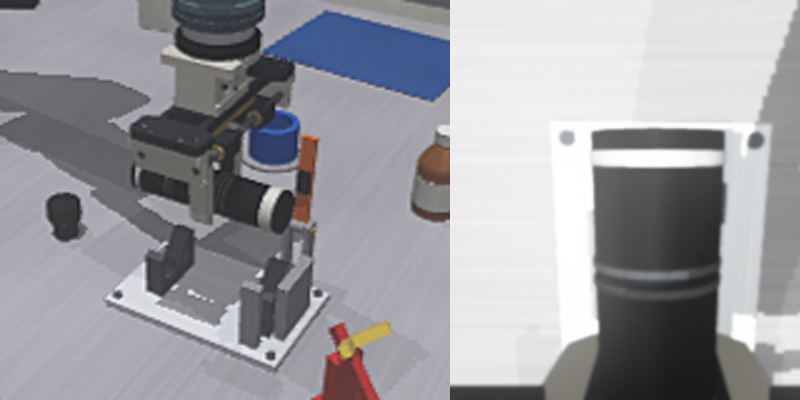

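The barrel is level and centred over the fixture, foot end towards the stop, at (275,205) in the left crop. I'll lower it and push it to the stop.

Run:
```python
from h import *
p=env.observe()["tcp_pos"]
a=env.move_l([p[0],p[1],.075],rate=.1,stop_force=8)
a2=env.move_l([p[0],p[1],.052],rate=.03,stop_force=6); o=env.observe(); print(a,a2,o["tcp_pos"],o["wrist_force"],o["moment"])
q=o["tcp_pos"]; b=env.move_l(q+[.03,0,0],rate=.03,stop_force=12); o=env.observe()
print(b,o["tcp_pos"],o["tcp_pos"]-FIX,o["wrist_force"],o["clock"])
```

```text
False True [ 0.58097556 -0.00584354  0.05778345] [2.45249359 1.65536636 1.80381097] [ 0.19766521 -0.26425372 -0.01512087]
True [ 0.58112811 -0.00557489  0.05749337] [-0.00387189  0.00042511  0.05749337] [-0.24863376  0.06070079  3.68494846] 31.4833
```

Run:
```python
from h import *
q=env.observe()["tcp_pos"]; q=q+[0,0,.0015]
env.move_l(q,rate=.03); env.sleep(.2); o=env.observe(); print(o["tcp_pos"],o["wrist_force"],o["moment"])
b=env.move_l(q+[.03,0,0],rate=.03,stop_force=15); o=env.observe()
print(b,o["tcp_pos"]-FIX,o["wrist_force"],o["width"]*93,o["clock"])
im=env.read_camera("scene");cv2.imwrite("pics/s5.png",cv2.resize(im[110:260,190:370,::-1],(720,600),interpolation=cv2.INTER_CUBIC))
```

```text
[ 0.58065207 -0.00549725  0.05845537] [-0.11444489  0.11682656 -3.73472398] [ 0.01913452 -0.06177798 -0.0382635 ]
True [0.00461369 0.00080076 0.0573324 ] [-0.55177511 -0.58918076  2.43933023] 41.30396620508865 32.4917
```

View pics/s5.png

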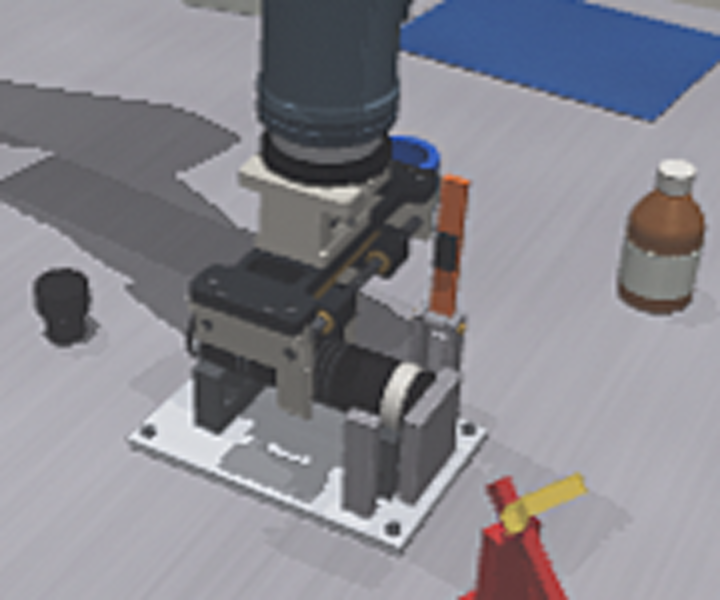

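The barrel lies in the V-blocks, foot at the stop (410,390). I'll push once more to confirm, then release and look.

Run:
```python
from h import *
q=env.observe()["tcp_pos"]
b=env.move_l(q+[.006,0,.0005],rate=.02,stop_force=15); o=env.observe()
print(b,o["tcp_pos"]-FIX,o["wrist_force"])
env.grip(1.0); o=env.observe(); print(o["tcp_pos"]-FIX,o["wrist_force"])
p=o["tcp_pos"]; env.move_l([p[0],p[1],.20],rate=.2)
env.move_l(FIX+[-.06,0,.22],rate=.25); env.sleep(.1)
m=env.camera_model("wrist"); im=env.read_camera("wrist"); print("stop top px",proj(m,FIX+[.08,0,.075]),"foot top",proj(m,FIX+[.08,0,.086]),env.observe()["clock"])
s=env.read_camera("scene")
a=cv2.resize(s[140:260,220:340,::-1],(400,400),interpolation=cv2.INTER_CUBIC)
u=proj(m,FIX+[.06,0,.07]).astype(int); x=np.clip(u[0]-60,0,390);y=np.clip(u[1]-60,0,264)
print(x,y); cv2.imwrite("pics/m6.png",np.hstack([a,cv2.resize(im[y:y+120,x:x+120,::-1],(400,400))]))
```

```text
True [0.00507118 0.00066824 0.05723125] [-0.72042738 -0.36298942  5.81096615]
[0.00429282 0.00077503 0.05639931] [ 0.68569115 -1.37912309  0.39827209]
stop top px [253.27730165 291.62215704] foot top [253.30261883 297.09192152] 35.2833
193 215
```

View pics/m6.png

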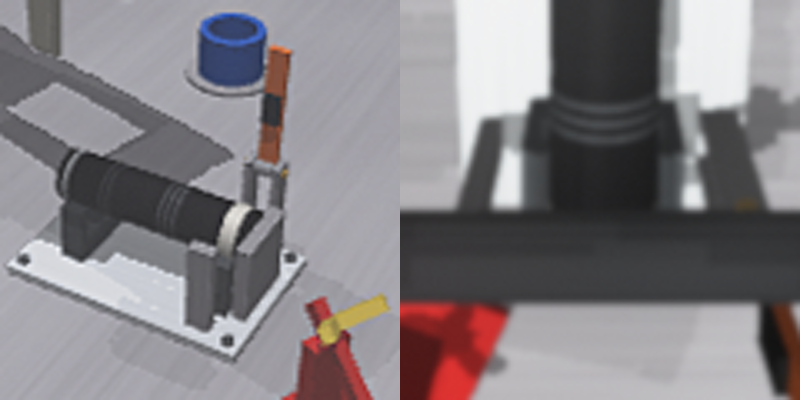

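The barrel lies level with its foot by the stop (250,235), and the strap stands upright at (272,110). To be sure of the contact, I'll nudge the lens end with closed fingers until it is solid.

Run:
```python
from h import *
env.move_l(FIX+[-.125,0,.20],rate=.25); env.grip(0.0); env.move_l(FIX+[-.125,0,.07],rate=.2); env.sleep(.1)
a=env.move_l(FIX+[-.06,0,.07],rate=.04,stop_force=10); o=env.observe(); print(a,o["tcp_pos"]-FIX,o["wrist_force"])
p=o["tcp_pos"]; env.move_l(p-[.004,0,0],rate=.05); env.sleep(.1)
a=env.move_l(p+[.01,0,0],rate=.03,stop_force=10); o=env.observe(); print(a,o["tcp_pos"]-FIX,o["wrist_force"])
p=o["tcp_pos"]-[.04,0,0]; env.move_l(p,rate=.15); env.move_l([p[0],p[1],.25],rate=.3)
for s in (1,-1):
    Q=quat([0,s,0],[s,0,0],[0,0,-1])
    for q in ([.064,.14,.30],[.064,.14,.164],[.064,-.02,.105]):
        j=env.inverse_kinematics(FIX+q,Q); print(s,q,None if j is None else np.round(j,2))
print(np.round(env.observe()["joints"],2),env.observe()["clock"])
```

```text
True [-0.09028851  0.00014262  0.06929778] [0.45802663 1.0467597  0.10392551]
True [-0.09036954  0.0003855   0.0687338 ] [ 0.44435462 -0.47594566  0.73913335]
1 [0.064, 0.14, 0.3] [ 0.04  0.44  1.12 -0.    1.59  0.04]
1 [0.064, 0.14, 0.164] [ 0.04  0.51  1.34 -0.    1.3   0.04]
1 [0.064, -0.02, 0.105] [-0.21  0.54  1.44 -0.    1.16 -0.21]
-1 [0.064, 0.14, 0.3] [ 0.04  0.44  1.12 -0.    1.59 -3.11]
-1 [0.064, 0.14, 0.164] [ 0.04  0.51  1.34 -0.    1.3  -3.11]
-1 [0.064, -0.02, 0.105] [-0.21  0.54  1.44 -0.    1.16  2.93]
[-0.25  0.1   1.69 -0.01  1.39 -1.82] 40.9
```

The contact repeated at the same place to within 0.1 mm, so the barrel is solid against the stop. Now the strap.

Run:
```python
from h import *
Q=quat([0,1,0],[1,0,0],[0,0,-1])
env.goto(FIX+[.064,.14,.28],Q); env.move_l(FIX+[.064,.14,.160],rate=.2); env.sleep(.1)
def wp(t,r=.075):
    h=.005+.010*np.sin(t)
    y=.052-r*np.cos(t)+h*np.sin(t); z=.09+r*np.sin(t)+h*np.cos(t)
    return FIX+[.064,y,z+.014]
for t in (1.6,1.3,1.05,.8,.55,.3):
    a=env.move_l(wp(t),rate=.1,stop_force=25); 
    if a: print("stopped",t,env.observe()["wrist_force"]); break
o=env.observe(); print(o["tcp_pos"]-FIX,o["wrist_force"],o["clock"])
if not a:
    p=o["tcp_pos"].copy(); env.move_l(FIX+[.064,-.023,p[2]-FIX[2]],rate=.08,stop_force=20)
    b=env.move_l(FIX+[.064,-.023,.095],rate=.04,stop_force=15); o=env.observe(); print(b,o["tcp_pos"]-FIX,o["wrist_force"])
    p=o["tcp_pos"]; env.move_l(p+[0,0,.004],rate=.05); env.sleep(.1)
    b=env.move_l(p-[0,0,.01],rate=.03,stop_force=20); o=env.observe(); print(b,o["tcp_pos"]-FIX,o["wrist_force"])
    env.move_l(o["tcp_pos"]+[0,0,.12],rate=.2); env.move_l(FIX+[-.05,-.10,.28],rate=.3)
s=env.read_camera("scene");cv2.imwrite("pics/s7.png",cv2.resize(s[140:260,200:360,::-1],(800,600),interpolation=cv2.INTER_CUBIC))
print(env.observe()["clock"])
```

```text
[ 0.06352161 -0.01752159  0.13307042] [-1.01380255 -0.20746453  0.76749581] 46.075
True [ 0.06422561 -0.02323609  0.10986933] [-0.7951519   0.29257189  4.96333402]
True [ 0.06448862 -0.0233012   0.10987796] [-1.96391134  0.43929279  6.75986582]
49.0667
```

View pics/s7.png

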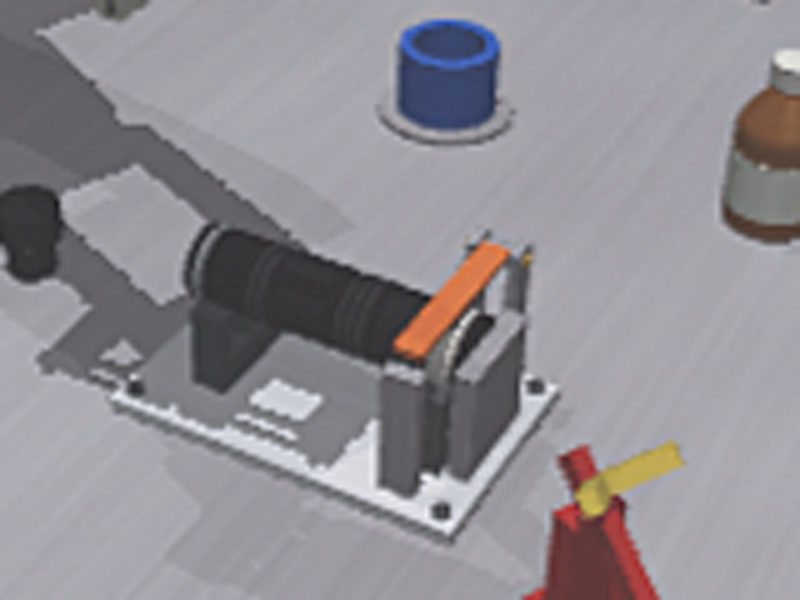

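The strap lies level across the barrel at (455,300). Its top measured 95.9 mm against the nominal 96 mm, the barrel is seated at the stop, and the robot is clear.

```bash
python3 -c "
from bench import env
print(env.close_job())"
```

```text
the job is handed in; nothing more can be done
None
```

The job is handed in: the barrel was parked in the slanted rest and released, regrasped, laid in the V-blocks hard against the end stop, and the strap is pressed fully down (top at 95.9 mm against 96 mm nominal), finishing at about 49 s of the 72 s allowed; the judge's verdict was not shown.

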